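# Release and remove a spent fume-filter cassette

### The arm

A 6-joint arm with a two-finger parallel gripper is mounted at the origin on the work surface. World frame = base frame: x ahead of the robot, y to its left, z up, the work surface at z = 0. Lengths are in mm, angles in rad, forces in N, time in s.
With the tool pointing down it reaches from about 275 to 750 mm from the base axis. Payload 10.2 kg.
Tool frame: the origin (TCP) lies at the very end of the fingers, on their centre line; the grasp point (between the pads) lies 19 mm behind it; x points along the fingers, y is the direction in which the jaws open and shut, and the axes are right-handed (so a half turn about x gives the same grasp; the last joint's range is limited). The gripper opens to 85 mm and grips with 20 to 120 N. Pads are 22 mm wide; open, the fingers measure 114 mm over their backs; the gripper's body (76 mm by 85 mm) begins 54 mm behind the grasp point. The pads swing forward as they close: fully open they stand 13 mm farther back than shut.
Start: joints at [-1.447, 0.313, 1.498, -0, 1.331, -0.223], TCP at [178.43, -493.755, 231.294] pointing down, gripper open.
Joint ranges: [-2.94, 2.94], [-0.97, 2.17], [0.19, 2.56], [-1.23, 4.37], [0.02, 3.11], [-2.88, 2.88]. Speed limits (rad/s): [2.39, 2.39, 3.01, 3.14, 3.14, 3.14].

### API

Orientations are given as a unit quaternion [w, x, y, z].
In Python, from rig import ctrl, viewer, order gives the robot as it stands. The module is installed in compiled form; this text tells all that it offers.
- The arm moves only by the tool carry_out, never from a script. Its argument "deltas" is a list of rows, each a list of 7 numbers: the gripper command: -1 is fully open, 1 is shut, values between are in proportion, then the shift along the tool's x, y, z in mm, then the turn, a rotation vector about the tool's x, y, z in degrees. A call has exactly 5 rows; each row is the pose to reach, as a shift and turn from the pose commanded when the call began, along the tool's axes at that moment; what a row does not reach only later rows make up. A row lasts 1/8 s, in which the tool goes at most 62.5 mm and 10.7 degrees, less where a joint would pass 70% of its speed; a pose out of reach is approached as far as the arm can. A call with a gripper value outside its range is refused whole. The fingers move at their own pace and stop on an object; "newtons" is the grip in N (left out, the last holds). Time passes only in rows, so rows that repeat a pose let the fingers close, or fill a call up. It gives the time, the measured TCP pose, the force and the opening at its end, in the units of the state.
- ctrl.sense(): the state, without advancing time (a new reading comes with each control period).
- viewer.capture(name): name is "scene" or "top"; returns the picture (480x640x3 uint8, red, green, blue); there is no depth.
- viewer.calibration(name): a dict with "fx", "fy", "cx", "cy" (pixels), "xyz" and "attitude" of the camera in the world. Camera axes: x right, y down, z forward; pixel columns grow to the right and rows downward; lengths in mm; the calibration is good to about 2 mm. A picture is of the moment at which its call begins. calibration takes no time and is no camera call.
- order.finish_job(): hands the job in, once; it reports no verdict.
The state is a dict: "time_s": time; "joints": joint angles; "dq": joint speeds; "tau": joint torques, N m; "eef_pos": TCP position; "ee_rot": TCP orientation; "force": force on the tool from outside, world axes, zero at the start; "wrist_torque": the same for the moment, N m; "grip_width": opening from 0.0 (shut) to 1.0 (fully open).
Only numpy, scipy, OpenCV 4.12 (cv2) and the standard library are available. Lean on these libraries where they do the work, as an engineer would, in place of code of your own. Each camera call takes 0.05 s, during which the arm holds its last target. There are 200 camera calls.

### The job

Take the spent filter cassette out of the bench fume extractor: a spring catch is hidden in the slot under the cassette's overhanging front lip, so feel gently along the slot for it and press it in until the cassette pops up by itself. Then lift the cassette straight out by its grip without forcing it and set it down, not dropped, in the empty black tray, lying flat with the grip up and let go, leaving the other things on the bench where they are.

Things in the scene. Friction and masses are not known exactly. Their poses are not given: they have to be found in the camera images.
- extractor: White box-shaped bench fume extractor, fixed, 196 (x) x 210 (y) x 110 mm high; origin on the bench under it, z up. Its front (-x) faces the robot: front panel's outer face at x = -90, back at x = 106, sides at y = -105 and 105. The filter well opens at the top: x -75.5 to 55.5, y -71.5 to 71.5.
- slot (a point): Middle of the slot's mouth in the front panel (x = -90, y = 0, z = 70 in its frame and axes). The slot is 164 mm long (y), 12.5 mm deep to a rigid back wall, from 46 mm above the bench up to the cassette's lip, which overhangs it. A spring catch is clipped in it, its centre up to 52 mm either side of the middle (not given, unseen from above); elsewhere a fingertip meets only the back wall.
- plate_line (a point): Point in the slot (y = 0) at the level and depth of the catch's thumb plate: 1 mm behind the panel's face, 62 mm above the bench. Plate: 26 mm wide (y), 50 to 78 mm above the bench. It is hinged 22 mm above and 10 mm behind this line: it moves in about 8 mm and down 3 mm to let go, stops at 10 mm; about 4 N starts it, 6 to 12 N takes it home; it springs back.
- well (a point): Middle of the seated cassette's underside, in the extractor (x = -10, y = 0, z = 60 there). The catch holds the cassette down here; once the catch is pressed home, a sprung frame lifts the cassette about 9 mm and keeps it up, and the catch may be let go. From there it lifts straight up, with 1.5 mm play all round; its underside must rise 50 mm from here to clear the rim.
- cassette: Spent filter cassette, grey plastic, about 0.3 kg: block 128 (x) x 140 (y) mm, 51 mm high; origin at the centre of its underside, z up, x as the extractor's when seated. Its 4 mm thick lip (z = 47 to 51) sticks out in front to x = -90, 10 mm beyond the front panel; seated, the lip's underside is 107 mm above the bench. The grip rib stands on top in the middle.
- cassette_grip (a point): Middle of the cassette's grip, a rib 12 mm thick (x) and 80 mm long (y), from z = 51 to 80 over the cassette's underside; this point is at z = 66; axes as the cassette's. The cassette's flat top is at z = 51 (thin trims up to 53.5).
- tray: Empty square black open tray, loose, 0.6 kg, 210 x 210 mm outside, 28 mm high, walls and floor 4 mm thick; origin at the centre of its underside.
- pliers: Bystander to leave alone: long-nose pliers, black grips, lying flat, about 155 x 60 x 14 mm; origin on its underside.
- cutters: Bystander to leave alone: side cutters, lying flat, about 125 x 60 x 14 mm; origin on its underside.
- board: Bystander to leave alone: bare microcontroller board with header rows, 104 x 54 mm, 16 mm high; origin on its underside.
- spool: Bystander to leave alone: aluminium solder spool standing on its flange, diameter 54, 38 mm high; origin on its underside.
- screwdriver: Bystander to leave alone: screwdriver lying flat, 150 mm long; origin on its underside.
- tip_cleaner: Bystander to leave alone: round pot with brass wool, diameter 76, 58 mm high; origin on its underside.
- multimeter: Bystander to leave alone: multimeter lying on its back, 170 x 80 x 43 mm; origin on its underside.

How it is judged:
By the outcome, as a careful person would: the job done as asked, in the order asked, and still so for the second after the job is handed in, with the robot touching nothing.
It also fails if it takes over 72 s, if anything falls off the work surface, if the arm or the gripper's body presses on something with over 40 N, if the wrist force passes 120 N, or if a joint passes its speed limit or range.

## Working session

There is one attempt and no reset: what is moved stays moved. The work goes in short steps, Python scripts to look and compute and a tool call to move; the robot and the scene stay as the last step left them, time stands still between calls to the robot, and variables do not carry over. Pictures are saved under pics/ and viewed, about 8 in all and at most 12, crops included, and the job is handed in when it is done.

Besides the shell and the picture viewer there is one more tool, called after "Call:" as name([rows], argument=value, ...), one row to a line, values as JSON. carry_out: Moves the arm, as the interface text tells. Its arguments: {"type":"object","properties":{"deltas":{"type":"array"},"newtons":{"type":"number"}},"required":["deltas"]}

```bash
mkdir -p pics
python3 - <<'E'
from rig import ctrl, viewer
import cv2
for n in("scene","top"):
    cv2.imwrite(f"pics/{n}0.png",viewer.capture(n)[:,:,::-1]); print(viewer.calibration(n))
print(ctrl.sense())
E
```

```text
{'fx': 477.34822066274063, 'fy': 477.34822066274063, 'cx': 318.4998444831839, 'cy': 241.34492076512655, 'xyz': array([1121.46146497,  551.99677195,  993.35687645]), 'attitude': array([-0.14460626,  0.37911916,  0.85187504, -0.3311595 ])}
{'fx': 473.33696699021203, 'fy': 473.33696699021203, 'cx': 317.0519606305217, 'cy': 245.5301577813897, 'xyz': array([ 363.5143953 ,   -8.38303519, 1271.79842966]), 'attitude': array([ 0.04700583, -0.69948214,  0.71190886, -0.04124275])}
{'time_s': 0.1, 'joints': array([-1.44743073e+00,  3.13384228e-01,  1.49833889e+00,  2.55717912e-05,
        1.33100997e+00, -2.23406844e-01]), 'dq': array([ 0.0006482 , -0.00056397, -0.00053852,  0.0010775 ,  0.00290925,
       -0.0012267 ]), 'tau': array([ 3.72190814e-03, -4.12895358e+01, -2.60140926e+01, -1.14879945e-04,
        2.99938241e-03, -2.34907480e-07]), 'eef_pos': array([ 178.39185881, -493.52555314,  230.80569409]), 'ee_rot': array([ 0.1215848 ,  0.69653377,  0.12238932, -0.69647591]), 'force': array([-0.14335114,  0.68657201,  0.24514565]), 'wrist_torque': array([ 0.04038876, -0.00070233, -0.00719925]), 'grip_width': 0.9965218782960179}
```

View pics/top0.png

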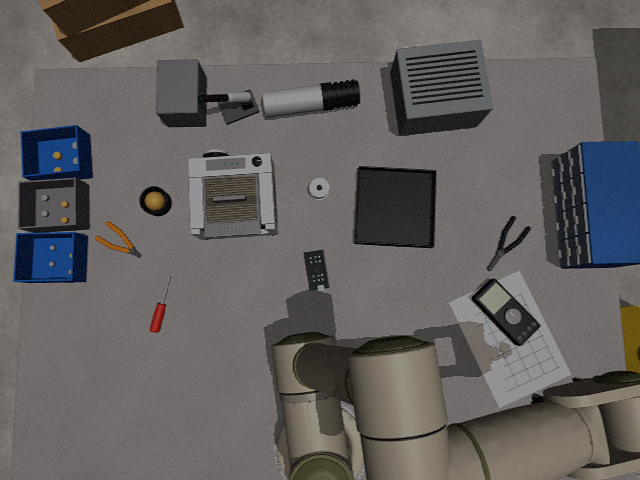

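View pics/scene0.png

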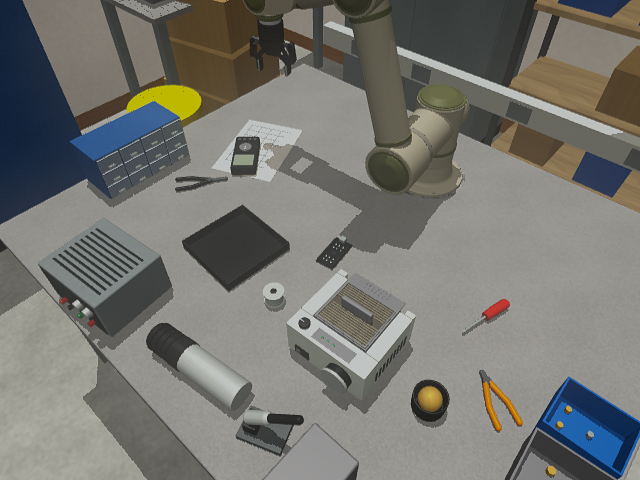

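The top view shows the extractor around (232,195), the tray around (395,207) and the spool between them at (318,188). The board is at (316,270). I'll enlarge the extractor and the tray.

```bash
cat > h.py <<'E'
import numpy as np
from scipy.spatial.transform import Rotation as R
from rig import ctrl, viewer
def rot(q): return R.from_quat([q[1],q[2],q[3],q[0]])
def px2w(n,u,v,z):
    c=viewer.calibration(n); d=rot(c['attitude']).apply([(u-c['cx'])/c['fx'],(v-c['cy'])/c['fy'],1])
    return c['xyz']+d*(z-c['xyz'][2])/d[2]
def w2px(n,p):
    c=viewer.calibration(n); q=rot(c['attitude']).inv().apply(np.array(p)-c['xyz'])
    return q[0]/q[2]*c['fx']+c['cx'],q[1]/q[2]*c['fy']+c['cy']
E
python3 - <<'E'
import cv2,numpy as np
a=cv2.imread('pics/top0.png')
b=cv2.resize(a[145:245,180:280],None,fx=6,fy=6,interpolation=cv2.INTER_CUBIC)
cv2.imwrite('pics/c1.png',b)
E
```

```text
(no output)
```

View pics/c1.png

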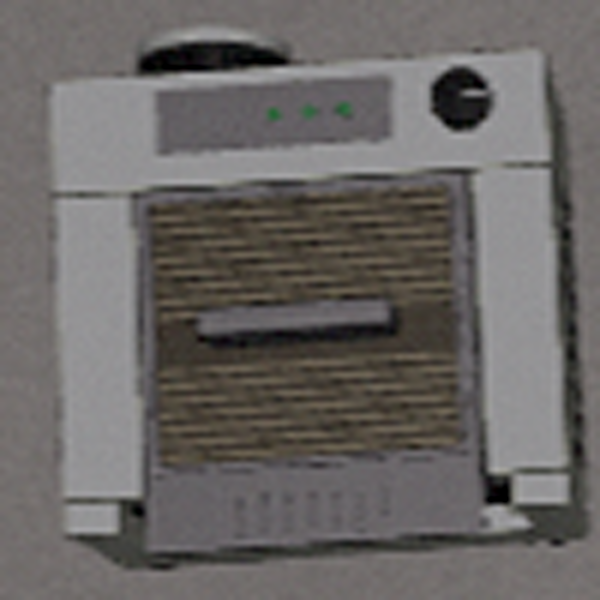

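Run:
```python
from h import *
import cv2
from scipy.optimize import least_squares
f=lambda u,v,z: px2w('top',180+(u+.5)/6-.5,145+(v+.5)/6-.5,z)
pts=[((52,85),(106,105,110)),((548,50),(106,-105,110)),((570,502),(-90,-105,110)),((67,533),(-90,105,110))]
W=np.array([f(*p,l[2])[:2] for p,l in pts]);L=np.array([l[:2] for p,l in pts])
def res(q):
    c,s=np.cos(q[2]),np.sin(q[2]); return (L@np.array([[c,s],[-s,c]])+q[:2]-W).ravel()
r=least_squares(res,[500,200,0]); print(r.x,np.degrees(r.x[2]),r.fun.round(1))
Rz=R.from_euler('z',r.x[2]); 
def inv(w): return Rz.inv().apply(np.array([w[0]-r.x[0],w[1]-r.x[1],w[2]]))
for n,u,v,z in [('ribL',198,318,140),('ribR',393,298,140),('ribRf',393,322,140),('lipL',150,550,111),('lipR',482,535,111)]: print(n,f(u,v,z).round(1),inv(f(u,v,z)).round(1))
# tray: black segmentation
a=cv2.imread('pics/top0.png');g=a.max(2)
m=(g<60).astype(np.uint8); n,lab,st,ce=cv2.connectedComponentsWithStats(m)
k=lab[220,380]; print(st[k],ce[k])
c=cv2.findContours((lab==k).astype(np.uint8),0,1)[0][0]; box=cv2.boxPoints(cv2.minAreaRect(c))
print(box)
for b in box: print(px2w('top',*b,28).round(1))
print('ctr',px2w('top',*box.mean(0),28).round(1))
for n,u,v,z in [('spool',318.5,188,38),('board',316,270,16),('cleaner',155,201,58)]: print(n,px2w('top',u,v,z).round(0))
s=ctrl.sense();print(rot(s['ee_rot']).as_matrix().round(3))
```

```text
[6.38528642e+02 2.13178032e+02 4.71055841e-02] 2.6989511596507145 [ 2.1  0.   0.9  0.4 -1.1 -0.7 -1.8  0.3]
ribL [628.5 253.1 140. ] [ -8.1  40.4 140. ]
ribR [635.3 173.6 140. ] [ -5.1 -39.4 140. ]
ribRf [625.3 173.5 140. ] [-15.1 -39.  140. ]
lipL [537.6 278.7 111. ] [-97.7  70.2 111. ]
lipR [541.4 141.2 111. ] [-100.4  -67.4  111. ]
[ 353  166   83   82 6213] [394.9095445  206.83228714]
[[352.85635 243.72928]
 [356.97238 165.52487]
 [437.2238  169.74863]
 [433.10776 247.95303]]
[522.8 -94.4  28. ]
[ 735.8 -111.2   28. ]
[ 719.7 -327.    28. ]
[ 507.7 -305.9   28. ]
ctr [ 620.4 -209.7   28. ]
spool [673.  -6.  38.]
board [456.   4.  16.]
cleaner [641. 423.  58.]
[[-0.     0.34  -0.94 ]
 [ 0.001 -0.94  -0.34 ]
 [-1.    -0.001 -0.   ]]
```

```bash
cat >> h.py <<'E'
E0=np.array([638.5,213.2,0]); EY=np.radians(2.7)
def ext(p): return R.from_euler('z',EY).apply(p)+E0
def pose(tilt,yaw):  # tilt: deg below horizontal; 90 = tool down; yaw rad
    t=np.radians(tilt); x=[np.cos(t),0,-np.sin(t)]; y=[0,-1,0]
    return R.from_euler('z',yaw)*R.from_matrix(np.column_stack([x,y,np.cross(x,y)]))
def delta(p,Rt,s=None):
    s=s or ctrl.sense(); R0=rot(s['ee_rot'])
    print('t',round(s['time_s'],2),'F',s['force'].round(1),'pos',s['eef_pos'].round(1),'w',round(s['grip_width'],3),'J',s['joints'].round(2))
    print('shift',R0.inv().apply(np.array(p)-s['eef_pos']).round(1),'turn',np.degrees((R0.inv()*Rt).as_rotvec()).round(1))
E
python3 -c "
from h import *
p=ext([-160,0,130]);print(p)
delta(p,pose(50,EY))
delta([420,-100,240],pose(90,EY))"
```

```text
[478.67762001 205.66296789 130.        ]
t 0.1 F [-0.1  0.7  0.2] pos [ 178.4 -493.5  230.8] w 0.997 J [-1.45  0.31  1.5   0.    1.33 -0.22]
shift [ 101.6 -555.4 -520. ] turn [16.4 39.7  6.1]
t 0.1 F [-0.1  0.7  0.2] pos [ 178.4 -493.5  230.8] w 0.997 J [-1.45  0.31  1.5   0.    1.33 -0.22]
shift [  -8.8 -288.  -361. ] turn [17.2 -0.   0.1]
```

Call:
carry_out([
  [1,-2,-58,-72,3.4,0,0],
  [1,-4,-115,-144,7,0,0],
  [1,-5,-173,-217,10,0,0],
  [1,-8,-230,-289,14,0,0],
  [1,-9,-288,-361,17.2,0,0],
], newtons=40)

```text
time_s: 0.72
eef_pos: [342.6, -225.7, 237.6]
ee_rot: [0.016, 0.707, 0.016, -0.707]
force: [1.3, 0.5, 0.2]
grip_width: -0.002
```

```bash
python3 -c "
from h import *
p=ext([-160,0,130])
delta(p,pose(50,EY))"
```

```text
t 0.72 F [1.3 0.5 0.2] pos [ 342.6 -225.7  237.6] w -0.002 J [-0.87  0.05  1.8   0.    1.29  0.66]
shift [ 107.6 -424.9 -155. ] turn [-0.2 40.  -0.1]
```

Call:
carry_out([
  [1,108,-425,-155,0,40,0],
  [1,108,-425,-155,0,40,0],
  [1,108,-425,-155,0,40,0],
  [1,108,-425,-155,0,40,0],
  [1,108,-425,-155,0,40,0],
])

```text
time_s: 1.35
eef_pos: [427.9, 51.9, 166.2]
ee_rot: [0.009, 0.905, 0.02, -0.424]
force: [1.5, -2.3, 1.4]
grip_width: -0.001
```

Call:
carry_out([
  [1,0,0,0,0,0,0],
  [1,0,0,0,0,0,0],
  [1,0,0,0,0,0,0],
  [1,0,0,0,0,0,0],
  [1,0,0,0,0,0,0],
])

```text
time_s: 1.98
eef_pos: [429.5, 49.3, 167.4]
ee_rot: [0.009, 0.905, 0.019, -0.425]
force: [-1.5, -0.3, -1.2]
grip_width: 0.001
```

```bash
python3 -c "
from h import *
p=ext([-160,0,130])
delta(p,pose(50,EY))"
```

```text
t 1.98 F [-1.5 -0.3 -1.2] pos [429.5  49.3 167.4] w 0.001 J [-0.29 -0.11  2.34  0.72  0.32  0.62]
shift [  64.4 -154.1  -19.1] turn [-0.2  0.3 -0.2]
```

Call:
carry_out([
  [1,22,-52,-6,0,0,0],
  [1,43,-103,-12,0,0,0],
  [1,64,-154,-19,0,0,0],
  [1,64,-154,-19,0,0,0],
  [1,64,-154,-19,0,0,0],
])

```text
time_s: 2.6
eef_pos: [463.7, 155.4, 137.7]
ee_rot: [0.012, 0.901, 0.012, -0.434]
force: [0.4, -0.8, -0.2]
grip_width: -0.004
```

```bash
python3 -c "
from h import *
delta(ext([-160,0,130]),pose(50,EY))
delta(ext([-122,0,56]),pose(50,EY))"
```

```text
t 2.6 F [ 0.4 -0.8 -0.2] pos [463.7 155.4 137.7] w -0.004 J [ 0.12  0.13  2.19 -0.38  0.16  2.01]
shift [ 16.  -49.8  -8.5] turn [-0.2  1.4 -1. ]
t 2.6 F [ 0.4 -0.8 -0.2] pos [463.7 155.4 137.7] w -0.004 J [ 0.12  0.13  2.19 -0.38  0.16  2.01]
shift [ 97.5 -51.2   7.9] turn [-0.2  1.4 -1. ]
```

```bash
python3 -c "
from h import *
delta(ext([-135,0,95]),pose(55,EY+0.09))"
```

```text
t 2.6 F [ 0.4 -0.8 -0.2] pos [463.7 155.4 137.7] w -0.004 J [ 0.12  0.13  2.19 -0.38  0.16  2.01]
shift [ 58.9 -50.6  -6.2] turn [-4.4 -3.6 -4.1]
```

Call:
carry_out([
  [1,15,-12,-1,-1,-1,-1],
  [1,30,-25,-3,-2,-2,-2],
  [1,45,-38,-5,-3,-3,-3],
  [1,59,-51,-6,-4.4,-3.6,-4.1],
  [1,59,-51,-6,-4.4,-3.6,-4.1],
])

```text
time_s: 3.22
eef_pos: [503.2, 206.8, 94.2]
ee_rot: [0.032, 0.884, 0.061, -0.462]
force: [0.3, 0.3, 0.1]
grip_width: 0.0
```

```bash
python3 -c "
from h import *
delta(ext([-135,0,95]),pose(55,EY+0.09))
delta(ext([-125,0,56]),pose(55,EY+0.09))"
```

```text
t 3.23 F [0.3 0.3 0.1] pos [503.2 206.8  94.2] w 0.0 J [ 0.19  0.32  2.05 -0.18  0.16  1.79]
shift [-0.4  0.  -0.8] turn [0.  0.1 0. ]
t 3.23 F [0.3 0.3 0.1] pos [503.2 206.8  94.2] w 0.0 J [ 0.19  0.32  2.05 -0.18  0.16  1.79]
shift [37.3  1.  13.4] turn [0.  0.1 0. ]
```

Call:
carry_out([
  [1,9,0,3,0,0,0],
  [1,18,1,7,0,0,0],
  [1,28,1,10,0,0,0],
  [1,37,1,13.5,0,0,0],
  [1,37,1,13.5,0,0,0],
])

```text
time_s: 3.85
eef_pos: [512.8, 207.1, 55.8]
ee_rot: [0.032, 0.884, 0.061, -0.462]
force: [-1.0, 0.3, 0.2]
grip_width: -0.001
```

Run:
```python
from h import *
import cv2
Rt=pose(55,EY+0.09)
delta(ext([-125,0,56]),Rt)
print('10mm ext x',Rt.inv().apply(ext([10,0,0])-E0).round(2),'10mm ext y',Rt.inv().apply(ext([0,10,0])-E0).round(2))
a=viewer.capture('scene')[:,:,::-1]; b=viewer.capture('top')[:,:,::-1]
A=cv2.resize(a[230:420,270:430],None,fx=2.5,fy=2.5,interpolation=2);B=cv2.resize(b[140:330,170:330],None,fx=2.5,fy=2.5,interpolation=2)
cv2.imwrite('pics/p1.png',np.hstack([A,B]))
```

```text
t 3.85 F [-1.   0.3  0.2] pos [512.8 207.1  55.8] w -0.001 J [ 0.18  0.42  2.05 -0.41  0.07  2.02]
shift [ 0.3 -0.1 -0.8] turn [0.  0.2 0. ]
10mm ext x [ 5.71  0.9  -8.16] 10mm ext y [ 0.52 -9.96 -0.74]
```

View pics/p1.png

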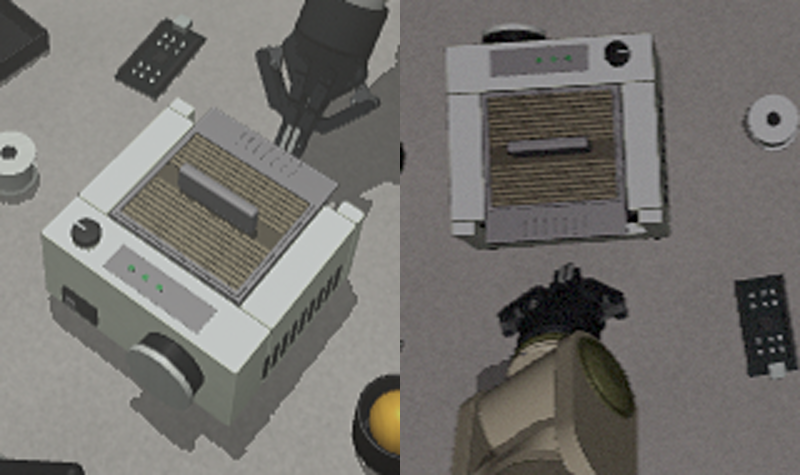

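Call:
carry_out([
  [1,3,0.5,-4,0,-1,0],
  [1,6,1,-8,0,-2,0],
  [1,8,1.3,-12,0,-3,0],
  [1,10.3,1.6,-14.7,0,-3,0],
  [1,10.3,1.6,-14.7,0,-3,0],
])

```text
time_s: 4.58
eef_pos: [531.2, 208.3, 56.8]
ee_rot: [0.033, 0.872, 0.06, -0.484]
force: [-0.6, -0.6, -0.0]
grip_width: -0.002
```

Run:
```python
from h import *
Rt=pose(58,EY+0.09)
delta(ext([-108,0,56]),Rt)
print('10mm ext x',Rt.inv().apply(ext([10,0,0])-E0).round(2),'10mm ext y',Rt.inv().apply(ext([0,10,0])-E0).round(2))
```

```text
t 4.58 F [-0.6 -0.6 -0. ] pos [531.2 208.3  56.8] w -0.002 J [ 0.18  0.45  1.97 -0.12  0.17  1.73]
shift [0.3 0.1 1. ] turn [0. 0. 0.]
10mm ext x [ 5.28  0.9  -8.45] 10mm ext y [ 0.48 -9.96 -0.76]
```

Call:
carry_out([
  [1,1.6,0.3,-2.5,0,0,0],
  [1,3.2,0.5,-5,0,0,0],
  [1,4.2,0.7,-6.8,0,0,0],
  [1,5.3,0.9,-8.5,0,0,0],
  [1,5.3,0.9,-8.5,0,0,0],
])

```text
time_s: 5.2
eef_pos: [541.4, 208.8, 56.7]
ee_rot: [0.033, 0.872, 0.06, -0.484]
force: [0.6, 0.3, -0.3]
grip_width: 0.001
```

Call:
carry_out([
  [1,0.5,0.1,-0.8,0,0,0],
  [1,1,0.2,-1.7,0,0,0],
  [1,1.6,0.3,-2.5,0,0,0],
  [1,1.6,0.3,-2.5,0,0,0],
  [1,1.6,0.3,-2.5,0,0,0],
])

```text
time_s: 5.82
eef_pos: [544.2, 209.0, 56.7]
ee_rot: [0.033, 0.872, 0.06, -0.484]
force: [0.1, 0.5, -0.1]
grip_width: -0.002
```

Call:
carry_out([
  [1,0.5,0.1,-0.8,0,0,0],
  [1,1,0.2,-1.7,0,0,0],
  [1,1.6,0.3,-2.5,0,0,0],
  [1,1.6,0.3,-2.5,0,0,0],
  [1,1.6,0.3,-2.5,0,0,0],
])

```text
time_s: 6.45
eef_pos: [547.2, 209.1, 56.6]
ee_rot: [0.033, 0.872, 0.06, -0.484]
force: [-0.1, 0.5, -0.2]
grip_width: 0.001
```

Call:
carry_out([
  [1,0.5,0.1,-0.8,0,0,0],
  [1,1,0.2,-1.7,0,0,0],
  [1,1.6,0.3,-2.5,0,0,0],
  [1,1.6,0.3,-2.5,0,0,0],
  [1,1.6,0.3,-2.5,0,0,0],
])

```text
time_s: 7.08
eef_pos: [550.2, 209.2, 56.6]
ee_rot: [0.033, 0.872, 0.06, -0.484]
force: [1.0, -0.0, -0.3]
grip_width: -0.008
```

Call:
carry_out([
  [1,0.4,0.1,-0.6,0,0,0],
  [1,0.8,0.2,-1.2,0,0,0],
  [1,1.1,0.2,-1.7,0,0,0],
  [1,1.1,0.2,-1.7,0,0,0],
  [1,1.1,0.2,-1.7,0,0,0],
])

```text
time_s: 7.7
eef_pos: [552.2, 209.3, 56.6]
ee_rot: [0.033, 0.872, 0.06, -0.484]
force: [-0.4, 0.4, -0.3]
grip_width: -0.001
```

Run:
```python
from h import *
delta(ext([-90,0,56]),pose(58,EY+0.09))
```

```text
t 7.7 F [-0.4  0.4 -0.3] pos [552.2 209.3  56.6] w -0.001 J [ 0.17  0.48  1.91 -0.09  0.19  1.69]
shift [-1.4 -0.2  3.4] turn [0.  0.1 0. ]
```

Call:
carry_out([
  [1,0.4,0.1,-0.6,0,0,0],
  [1,0.8,0.2,-1.2,0,0,0],
  [1,1.1,0.2,-1.7,0,0,0],
  [1,1.1,0.2,-1.7,0,0,0],
  [1,1.1,0.2,-1.7,0,0,0],
])

```text
time_s: 8.32
eef_pos: [554.1, 209.3, 56.3]
ee_rot: [0.033, 0.872, 0.06, -0.484]
force: [-1.2, -0.2, -1.1]
grip_width: -0.0
```

Call:
carry_out([
  [1,0.4,0.1,-0.6,0,0,0],
  [1,0.8,0.2,-1.2,0,0,0],
  [1,1.1,0.2,-1.7,0,0,0],
  [1,1.1,0.2,-1.7,0,0,0],
  [1,1.1,0.2,-1.7,0,0,0],
])

```text
time_s: 8.95
eef_pos: [555.1, 209.3, 55.7]
ee_rot: [0.033, 0.871, 0.06, -0.486]
force: [-9.6, -2.2, 0.5]
grip_width: 0.003
```

Call:
carry_out([
  [1,-4.2,-0.7,6.8,0,0,0],
  [1,-8.4,-1.4,13.5,0,0,0],
  [1,-9,10,14.3,0,0,0],
  [1,-9.5,22,15.3,0,0,0],
  [1,-10.1,33.5,16.2,0,0,0],
])

```text
time_s: 9.57
eef_pos: [542.0, 173.3, 56.9]
ee_rot: [0.033, 0.873, 0.06, -0.484]
force: [0.1, -0.6, -0.3]
grip_width: -0.001
```

Call:
carry_out([
  [1,0,0,0,0,0,0],
  [1,1.6,0.3,-2.5,0,0,0],
  [1,3.2,0.5,-5,0,0,0],
  [1,4.2,0.7,-6.8,0,0,0],
  [1,4.2,0.7,-6.8,0,0,0],
])

```text
time_s: 10.2
eef_pos: [548.8, 174.3, 55.4]
ee_rot: [0.033, 0.871, 0.061, -0.486]
force: [-5.2, -2.2, -2.1]
grip_width: 0.001
```

Call:
carry_out([
  [1,0.5,0.1,-0.8,0,0,0],
  [1,1,0.2,-1.7,0,0,0],
  [1,1.6,0.3,-2.5,0,0,0],
  [1,2.1,0.4,-3.4,0,0,0],
  [1,2.1,0.4,-3.4,0,0,0],
])

```text
time_s: 10.82
eef_pos: [552.0, 174.5, 54.7]
ee_rot: [0.034, 0.871, 0.061, -0.487]
force: [-7.1, -1.6, -2.7]
grip_width: -0.0
```

Call:
carry_out([
  [1,0.4,0.1,-0.6,0,0,0],
  [1,0.8,0.2,-1.2,0,0,0],
  [1,1.1,0.2,-1.7,0,0,0],
  [1,1.1,0.2,-1.7,0,0,0],
  [1,1.1,0.2,-1.7,0,0,0],
])

```text
time_s: 11.45
eef_pos: [553.8, 174.5, 54.5]
ee_rot: [0.034, 0.871, 0.061, -0.487]
force: [-6.6, -1.3, -3.8]
grip_width: 0.002
```

Call:
carry_out([
  [1,0.4,0.1,-0.6,0,0,0],
  [1,0.8,0.1,-1.3,0,0,0],
  [1,0.8,0.1,-1.3,0,0,0],
  [1,0.8,0.1,-1.3,0,0,0],
  [1,0.8,0.1,-1.3,0,0,0],
])

```text
time_s: 12.08
eef_pos: [554.7, 174.7, 54.2]
ee_rot: [0.034, 0.87, 0.061, -0.488]
force: [-10.7, -3.4, -0.6]
grip_width: -0.001
```

Run:
```python
from h import *
import cv2
a=viewer.capture('scene')[:,:,::-1].copy(); o=cv2.imread('pics/scene0.png')
A,B=[cv2.resize(i[260:380,280:420],None,fx=2.8,fy=2.8,interpolation=2) for i in (o,a)]
cv2.imwrite('pics/p2.png',np.hstack([A,B])); print(ctrl.sense()['force'])
```

```text
[-11.19916857  -2.80535827  -1.61623145]
```

View pics/p2.png

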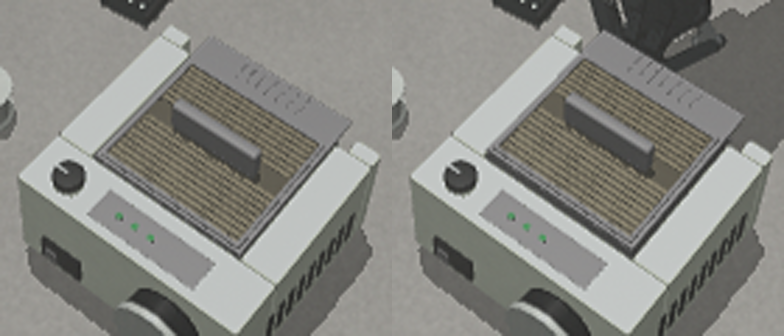

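Popped: the lip and block sit about 3 px higher, with a gap showing all round the rim. Next I retract.

Call:
carry_out([
  [1,-5,-0.9,8.4,0,0,0],
  [1,-10.5,-1.8,16.9,0,0,0],
  [1,-21,-3.6,33.8,0,0,0],
  [1,-31,-5.4,50,0,0,0],
  [1,-31,-5.4,50,0,0,0],
])

```text
time_s: 12.75
eef_pos: [498.2, 171.8, 56.7]
ee_rot: [0.033, 0.872, 0.061, -0.484]
force: [0.0, 0.2, -1.6]
grip_width: -0.001
```

Run:
```python
from h import *
import cv2
b=viewer.capture('top')[:,:,::-1].copy(); cv2.imwrite('pics/top1.png',b)
c=viewer.capture('scene')[:,:,::-1].copy(); cv2.imwrite('pics/scene1.png',c)
A=cv2.resize(b[150:245,185:280],None,fx=4.2,fy=4.2,interpolation=2);B=cv2.resize(c[265:365,280:420],None,fx=2.8*1.425/1,fy=3.99,interpolation=2)
cv2.imwrite('pics/p3a.png',cv2.resize(b[195:245,190:275],None,fx=9,fy=9,interpolation=2))
A=cv2.resize(b[155:240,195:270],None,fx=7,fy=7,interpolation=2); print(A.shape)
cv2.imwrite('pics/p3.png',A)
delta(ext([-110,0,220]),pose(90,EY+np.pi/2))
delta(ext([-120,-20,200]),pose(90,EY+np.pi/4))
```

```text
(595, 525, 3)
t 12.85 F [-0.1  0.4 -0.4] pos [499.6 171.7  57. ] w -0.0 J [0.1  0.38 2.09 0.19 0.11 1.35]
shift [-120.2  -32.  -115.1] turn [-82.4 -25.9 -23.7]
t 12.85 F [-0.1  0.4 -0.4] pos [499.6 171.7  57. ] w -0.0 J [0.1  0.38 2.09 0.19 0.11 1.35]
shift [-109.5  -13.   -94.5] turn [-38.7 -30.7 -11.1]
```

View pics/p3.png

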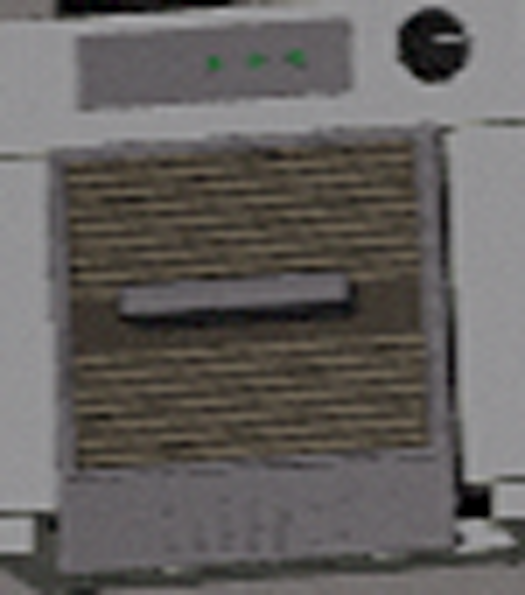

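Run:
```python
from h import *
from scipy.optimize import least_squares
f=lambda u,v,z: px2w('top',195+(u+.5)/7-.5,155+(v+.5)/7-.5,z)
S={'block':[((50,157),(64,70,120)),((437,125),(64,-70,120)),((458,542),(-90,-70,120)),((58,572),(-90,70,120))],
'rib':[((118,292),(6,40,149)),((350,275),(6,-40,149)),((352,298),(-6,-40,149)),((122,317),(-6,40,149))]}
S['all']=S['block']+S['rib']
for k,pts in S.items():
    W=np.array([f(*p,l[2])[:2] for p,l in pts]);L=np.array([l[:2] for p,l in pts])
    def res(q):
        c,s=np.cos(q[2]),np.sin(q[2]); return (L@np.array([[c,s],[-s,c]])+q[:2]-W).ravel()
    r=least_squares(res,[620,200,0]); print(k,r.x[:2].round(1),np.degrees(r.x[2]).round(2),r.fun.round(1))
print(ext([-10,0,0]))
```

```text
block [628.6 213.9] 2.85 [ 2.7  1.4  0.6  0.2 -2.2 -0.2 -1.1 -1.4]
rib [627.7 213.1] 3.51 [ 1.5 -0.5  1.9  0.2 -1.9  0.1 -1.6  0.2]
all [628.1 213.5] 2.91 [ 2.1  1.1  0.2 -0.2 -2.6 -0.8 -1.6 -1.9  2.4 -0.1  2.   0.5 -1.8  0.6
 -0.7  0.7]
[628.51110125 212.72893549   0.        ]
```

Call:
carry_out([
  [1,-22,-3,-19,-8,-6,-2],
  [1,-44,-5,-38,-15.5,-12,-4.5],
  [1,-66,-8,-57,-23,-18.5,-6.7],
  [0.2,-88,-10,-76,-31,-24.5,-9],
  [-0.1,-109,-13,-94,-38.7,-30.7,-11],
])

```text
time_s: 13.48
eef_pos: [519.8, 187.1, 200.3]
ee_rot: [-0.287, -0.645, -0.286, 0.647]
force: [-0.1, 0.5, 0.1]
grip_width: 0.421
```

Run:
```python
from h import *
delta([628,213,230],pose(90,np.radians(92.9)))
```

```text
t 13.47 F [-0.1  0.5  0.1] pos [519.8 187.1 200.3] w 0.421 J [ 0.13  0.4   1.46 -0.    1.29  0.87]
shift [-29.9  62.9 -91.7] turn [-45.1   0.2   0. ]
```

Call:
carry_out([
  [-0.1,-8,13,-18,-10,0,0],
  [-0.1,-16,26,-37,-20,0,0],
  [-0.1,-24,40,-57,-30,0,0],
  [-0.1,-30,52,-75,-40,0,0],
  [-0.1,-30,63,-92,-45,0,0],
])

```text
time_s: 14.1
eef_pos: [628.8, 213.1, 229.0]
ee_rot: [0.513, 0.487, 0.511, -0.488]
force: [-0.1, 0.3, -0.2]
grip_width: 0.552
```

Run:
```python
from h import *
delta([628,213,127],pose(90,np.radians(92.9)))
```

```text
t 14.1 F [-0.1  0.3 -0.2] pos [628.8 213.1 229. ] w 0.552 J [ 0.15  0.63  1.02 -0.    1.49  0.1 ]
shift [ 1.02e+02 -1.00e+00 -1.00e-01] turn [-0.1  0.1 -0.1]
```

Call:
carry_out([
  [-0.1,30,-1,0,0,0,0],
  [-0.1,60,-1,0,0,0,0],
  [-0.1,80,-1,0,0,0,0],
  [-0.1,95,-1,0,0,0,0],
  [-0.1,101,-1,0,0,0,0],
])

```text
time_s: 14.72
eef_pos: [626.4, 212.8, 126.9]
ee_rot: [0.512, 0.488, 0.511, -0.489]
force: [0.5, -0.9, 0.8]
grip_width: 0.547
```

Call:
carry_out([
  [0.3,0,0,0,0,0,0],
  [0.6,0,0,0,0,0,0],
  [1,0,0,0,0,0,0],
  [1,0,0,0,0,0,0],
  [1,0,0,0,0,0,0],
], newtons=50)

```text
time_s: 15.35
eef_pos: [628.1, 213.0, 129.3]
ee_rot: [0.513, 0.49, 0.51, -0.487]
force: [6.4, 1.1, 1.2]
grip_width: 0.128
```

Run:
```python
from h import *
delta([628,213,127],pose(90,np.radians(92.9))); print(ctrl.sense()['wrist_torque'])
```

```text
t 15.35 F [6.4 1.1 1.2] pos [628.1 213.  129.3] w 0.128 J [ 0.15  0.7   1.17 -0.    1.27  0.11]
shift [ 2.3 -0.2  0. ] turn [-0.3  0.  -0.3]
[ 0.12602403 -1.19777898  0.08170543]
```

Call:
carry_out([
  [1,0,0.4,0,0,0,0],
  [1,0,0.8,0,0,0,0],
  [1,-3,0.8,0,0,0,0],
  [1,-6,0.8,0,0,0,0],
  [1,-9,0.8,0,0,0,0],
])

```text
time_s: 15.98
eef_pos: [627.7, 212.8, 136.2]
ee_rot: [0.512, 0.488, 0.511, -0.488]
force: [6.3, -0.1, -6.3]
grip_width: 0.126
```

Run:
```python
from h import *
delta([628,213,127],pose(90,np.radians(92.9))); print(ctrl.sense()['wrist_torque'])
```

```text
t 15.97 F [ 6.3 -0.1 -6.3] pos [627.7 212.8 136.2] w 0.126 J [ 0.15  0.69  1.16 -0.    1.29  0.11]
shift [ 9.2  0.3 -0.2] turn [-0.3  0.1 -0.1]
[ 0.07490651 -1.54068243  0.03919001]
```

Call:
carry_out([
  [1,0,0.4,0,0,0,0],
  [1,0,0.8,0,0,0,0],
  [1,0,1,0,0,0,0],
  [1,0,1,0,0,0,0],
  [1,0,1,0,0,0,0],
])

```text
time_s: 16.6
eef_pos: [628.0, 212.9, 136.4]
ee_rot: [0.512, 0.488, 0.511, -0.489]
force: [4.5, -1.0, -4.5]
grip_width: 0.129
```

Run:
```python
from h import *
delta([628,213,127],pose(90,np.radians(92.9))); print(ctrl.sense()['wrist_torque'])
```

```text
t 16.6 F [ 4.5 -1.  -4.5] pos [628.  212.9 136.4] w 0.129 J [ 0.15  0.7   1.15 -0.    1.29  0.11]
shift [ 9.4 -0.  -0.1] turn [-0.3  0.1  0. ]
[-0.10803463 -1.0883153   0.01283904]
```

Call:
carry_out([
  [1,0,0.8,0,0,0,0],
  [1,0,1.5,0,0,0,0],
  [1,-3,1.5,0,0,0,0],
  [1,-6,1.5,0,0,0,0],
  [1,-8,1.5,0,0,0,0],
])

```text
time_s: 17.23
eef_pos: [629.5, 213.1, 144.9]
ee_rot: [0.512, 0.488, 0.511, -0.489]
force: [0.2, -0.3, -2.4]
grip_width: 0.127
```

Run:
```python
from h import *
delta([628,213,127],pose(90,np.radians(92.9))); print(ctrl.sense()['wrist_torque'])
```

```text
t 17.23 F [ 0.2 -0.3 -2.4] pos [629.5 213.1 144.9] w 0.127 J [ 0.15  0.69  1.14 -0.    1.31  0.11]
shift [17.9 -1.5  0. ] turn [-0.3  0.1  0. ]
[ 0.02941639 -0.00283938 -0.00477271]
```

Only the weight is left on the wrist now, with no side load. I continue straight up.

Call:
carry_out([
  [1,-4,0,0,0,0,0],
  [1,-8,0,0,0,0,0],
  [1,-12,0,0,0,0,0],
  [1,-16,0,0,0,0,0],
  [1,-20,0,0,0,0,0],
])

```text
time_s: 17.85
eef_pos: [629.5, 213.1, 164.8]
ee_rot: [0.512, 0.488, 0.511, -0.489]
force: [1.2, -0.6, -3.9]
grip_width: 0.128
```

Call:
carry_out([
  [1,-5,0,0,0,0,0],
  [1,-12,0,0,0,0,0],
  [1,-20,0,0,0,0,0],
  [1,-28,0,0,0,0,0],
  [1,-36,0,0,0,0,0],
])

```text
time_s: 18.48
eef_pos: [629.6, 213.2, 201.2]
ee_rot: [0.512, 0.488, 0.511, -0.489]
force: [-0.3, -0.5, -3.3]
grip_width: 0.126
```

Call:
carry_out([
  [1,-8,0,0,0,0,0],
  [1,-15,0,0,0,0,0],
  [1,-15,0,0,0,0,0],
  [1,-15,0,0,0,0,0],
  [1,-15,0,0,0,0,0],
])

```text
time_s: 19.1
eef_pos: [629.4, 213.1, 215.2]
ee_rot: [0.511, 0.488, 0.511, -0.489]
force: [0.2, 0.6, -3.3]
grip_width: 0.126
```

Run:
```python
from h import *
import cv2
for n in('scene','top'): cv2.imwrite(f'pics/{n}2.png',viewer.capture(n)[:,:,::-1])
p=np.array([634.4,-208.8]);  # placeholder: cassette grip is 13mm rear of bbox centre
yaw=np.radians(-4.5); c=np.array([621,-209.7]); p=c+13*np.array([np.cos(yaw),np.sin(yaw)]); print(p)
delta([*p,215],pose(90,np.radians(90-4.5)))
```

```text
[ 633.95992534 -210.71996824]
t 19.2 F [-0.7 -0.2 -2.6] pos [629.5 213.2 215.3] w 0.124 J [ 0.15  0.64  1.03 -0.    1.46  0.11]
shift [  0.9 -15.1 423.6] turn [7.1 0.1 0. ]
```

View pics/scene2.png

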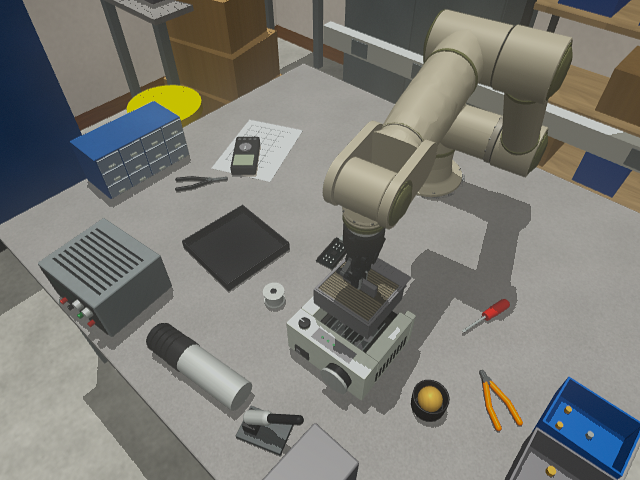

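Call:
carry_out([
  [1,0,-1,20,0,0,0],
  [1,0,-3,60,1,0,0],
  [1,0,-4,105,2,0,0],
  [1,0,-6,155,3,0,0],
  [1,0,-8,205,3.5,0,0],
])

```text
time_s: 19.82
eef_pos: [630.6, 5.4, 216.0]
ee_rot: [-0.496, -0.503, -0.496, 0.504]
force: [0.6, -0.2, -3.5]
grip_width: 0.125
```

Call:
carry_out([
  [1,0,-2,50,1,0,0],
  [1,0,-4,100,2,0,0],
  [1,0,-6,150,3,0,0],
  [1,0,-7,190,3.5,0,0],
  [1,0,-7,215,3.5,0,0],
])

```text
time_s: 20.45
eef_pos: [620.0, -209.4, 216.1]
ee_rot: [-0.48, -0.519, -0.48, 0.52]
force: [-0.2, -0.4, -3.6]
grip_width: 0.124
```

Run:
```python
from h import *
delta([634,-210.7,64],pose(90,np.radians(90-4.5)))
```

```text
t 20.45 F [-0.2 -0.4 -3.6] pos [ 620.  -209.4  216.1] w 0.124 J [-0.5   0.62  1.08 -0.    1.45 -0.43]
shift [152.   14.1  -0. ] turn [0.  0.1 0. ]
```

Centre it, then lower to about 12 mm above the tray floor.

Call:
carry_out([
  [1,0,7,0,0,0,0],
  [1,10,14,0,0,0,0],
  [1,40,14,0,0,0,0],
  [1,70,14,0,0,0,0],
  [1,95,14,0,0,0,0],
])

```text
time_s: 21.08
eef_pos: [634.9, -206.3, 119.0]
ee_rot: [-0.481, -0.518, -0.482, 0.519]
force: [0.3, 0.5, -4.1]
grip_width: 0.127
```

Call:
carry_out([
  [1,15,0,0,0,0,0],
  [1,28,0,0,0,0,0],
  [1,38,0,0,0,0,0],
  [1,44,0,0,0,0,0],
  [1,46,0,0,0,0,0],
])

```text
time_s: 21.7
eef_pos: [634.8, -208.2, 75.1]
ee_rot: [-0.481, -0.518, -0.48, 0.519]
force: [0.5, -0.4, -3.1]
grip_width: 0.131
```

Run:
```python
from h import *
import cv2
a=viewer.capture('top')[:,:,::-1][130:280,330:470]; b=viewer.capture('scene')[:,:,::-1][180:310,165:310]
cv2.imwrite('pics/p4.png',np.hstack([cv2.resize(i,(400,400),interpolation=2) for i in (a,b)]))
delta([634,-210.7,64],pose(90,np.radians(90-4.5)))
```

```text
t 21.8 F [-0.1  1.3 -3.9] pos [ 634.8 -208.2   75.3] w 0.13 J [-0.49  0.77  1.19 -0.    1.18 -0.41]
shift [11.3 -0.6  2.5] turn [ 0.1  0.1 -0. ]
```

View pics/p4.png

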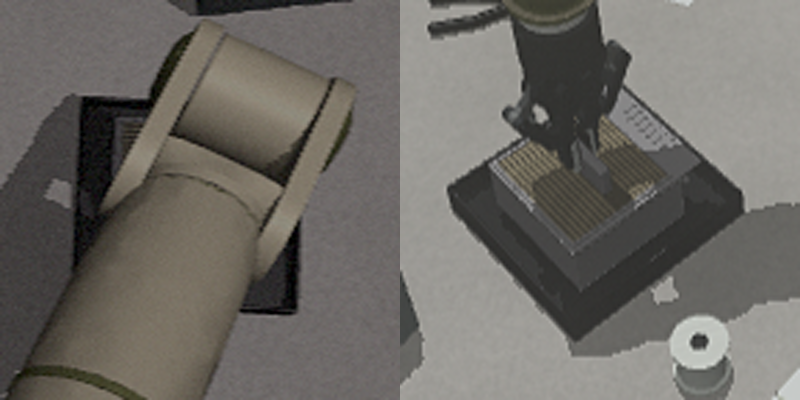

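The scene half shows the cassette inside the tray walls, roughly centred and level. I lower it gently.

Call:
carry_out([
  [1,2.5,0,0,0,0,0],
  [1,5,0,0,0,0,0],
  [1,7,0,0,0,0,0],
  [1,8,0,0,0,0,0],
  [1,9,0,0,0,0,0],
])

```text
time_s: 22.42
eef_pos: [634.7, -208.1, 66.1]
ee_rot: [-0.481, -0.518, -0.48, 0.519]
force: [-0.2, 0.2, -3.8]
grip_width: 0.128
```

Call:
carry_out([
  [1,0.5,0,0,0,0,0],
  [1,1,0,0,0,0,0],
  [1,1.5,0,0,0,0,0],
  [1,1.5,0,0,0,0,0],
  [1,1.5,0,0,0,0,0],
])

```text
time_s: 23.05
eef_pos: [634.7, -208.1, 64.6]
ee_rot: [-0.481, -0.518, -0.48, 0.519]
force: [0.3, -0.2, -4.0]
grip_width: 0.13
```

Call:
carry_out([
  [1,0.5,0,0,0,0,0],
  [1,1,0,0,0,0,0],
  [1,1.5,0,0,0,0,0],
  [1,1.5,0,0,0,0,0],
  [1,1.5,0,0,0,0,0],
])

```text
time_s: 23.68
eef_pos: [634.9, -208.2, 63.8]
ee_rot: [-0.481, -0.518, -0.48, 0.519]
force: [-3.0, 0.5, 5.8]
grip_width: 0.125
```

Call:
carry_out([
  [1,0.3,0,0,0,0,0],
  [1,0.6,0,0,0,0,0],
  [1,1,0,0,0,0,0],
  [1,1,0,0,0,0,0],
  [1,1,0,0,0,0,0],
])

```text
time_s: 24.3
eef_pos: [634.9, -208.1, 63.7]
ee_rot: [-0.481, -0.518, -0.48, 0.519]
force: [-5.6, 2.5, 12.4]
grip_width: 0.131
```

Landed (about 12 N up). Ease off, open, and rise.

Call:
carry_out([
  [1,-1,0,0,0,0,0],
  [1,-1.5,0,0,0,0,0],
  [0.5,-1.5,0,0,0,0,0],
  [0,-1.5,0,0,0,0,0],
  [-0.1,-1.5,0,0,0,0,0],
])

```text
time_s: 24.92
eef_pos: [634.7, -208.2, 63.4]
ee_rot: [-0.481, -0.518, -0.48, 0.519]
force: [-0.0, 0.3, 0.8]
grip_width: 0.549
```

Call:
carry_out([
  [-0.1,-1.5,0,0,0,0,0],
  [-0.1,-10,0,0,0,0,0],
  [-0.1,-30,0,0,0,0,0],
  [-0.1,-70,0,0,0,0,0],
  [-0.1,-120,0,0,0,0,0],
])

```text
time_s: 25.55
eef_pos: [634.4, -207.8, 184.8]
ee_rot: [-0.48, -0.518, -0.481, 0.519]
force: [0.3, 0.8, -0.0]
grip_width: 0.552
```

Call:
carry_out([
  [-0.1,-20,-40,0,0,0,0],
  [-0.1,-30,-90,0,0,0,0],
  [-0.1,-30,-140,0,0,0,0],
  [-0.1,-30,-190,0,0,0,0],
  [-0.1,-30,-230,0,0,0,0],
])

```text
time_s: 26.18
eef_pos: [403.8, -190.2, 214.4]
ee_rot: [-0.481, -0.518, -0.48, 0.519]
force: [-0.5, -0.1, 0.2]
grip_width: 0.547
```

Call:
carry_out([
  [-0.1,-5,0,0,0,0,0],
  [-0.1,-5,0,0,0,0,0],
  [-0.1,-5,0,0,0,0,0],
  [-0.1,-5,0,0,0,0,0],
  [-0.1,-5,0,0,0,0,0],
])

```text
time_s: 26.8
eef_pos: [405.6, -190.4, 218.4]
ee_rot: [-0.481, -0.518, -0.481, 0.519]
force: [-0.0, -0.3, 0.3]
grip_width: 0.55
```

Run:
```python
from h import *
import cv2
a=viewer.capture('top')[:,:,::-1]; b=viewer.capture('scene')[:,:,::-1]
cv2.imwrite('pics/p5.png',np.hstack([cv2.resize(i,(400,300),interpolation=3) for i in (a,b)]+[]))
A=a[100:300,100:460]; B=b[180:420,160:430]
cv2.imwrite('pics/p5.png',np.vstack([cv2.resize(A,(540,300),interpolation=2),cv2.resize(b[190:300,170:410],(540,247),interpolation=2)]))
delta([634,-210.7,64],pose(90,np.radians(90-4.5)))
```

```text
t 26.9 F [ 0.5 -0.   1. ] pos [ 405.5 -190.4  218.5] w 0.548 J [-0.7   0.15  1.73 -0.    1.25 -0.62]
shift [154.4 229.4   2.7] turn [0.2 0.1 0. ]
```

View pics/p5.png

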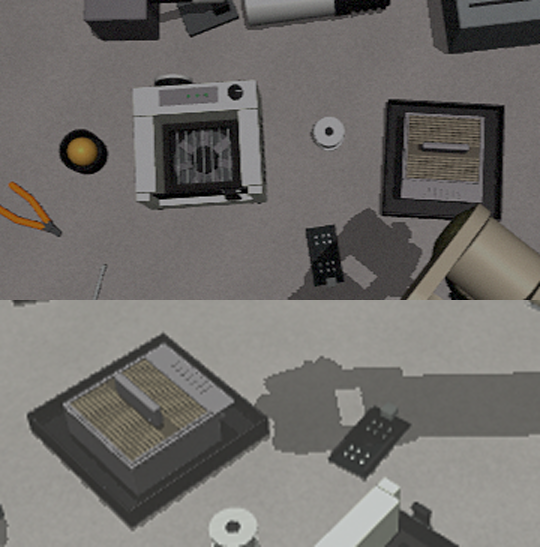

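The cassette lies flat inside the tray, centred at about (445,150) with the grip up. The well is empty and the spool, board and other things look unmoved.

```bash
python3 -c "
from rig import order; print(order.finish_job())"
```

```text
the job is handed in; nothing more can be done
None
```

I took the spent cassette out and set it down in the black tray, lying flat with the grip up. I let go of it and handed the job in at about 27 s.

- **Catch:** One probe at the slot's middle met only the back wall at about 10 N. The next, about 35 mm to the robot's right, met the spring plate. I pressed it in with about 11 N, and before-and-after pictures showed the cassette had popped up.
- **Lift:** The grip was about 1–2 mm off centre at first, giving roughly 6 N of side load. I corrected that early in the lift, and the rest of the way up was straight, with only the cassette's weight on the wrist.
- **Set-down:** I lowered it until it touched the tray floor, pressing about 12 N, then eased off before opening the fingers.
- **Last checks:** The final picture shows the cassette flat and inside the tray walls, the well empty and the gripper clear. The spool, board, tip cleaner and cutters look unmoved. The arm hid the pliers and multimeter, and only the tip of the screwdriver showed. I worked nowhere near those three, and they looked in place in the picture taken during the lift. Wrist force read about zero, and no check failed.

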